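# Lean a coated plate on the drying rack and give it a blast of air

## Robot

A 6-joint arm with a two-finger parallel gripper is mounted at the origin on the work surface. World frame = base frame: x ahead of the robot, y to its left, z up, the work surface at z = 0. Lengths are in mm, angles in rad, forces in N, time in s.
With the tool pointing down it reaches from about 400 to 825 mm from the base axis. Payload 7 kg.
Tool frame: the origin (TCP) lies at the very end of the fingers, on their centre line; the grasp point (between the pads) lies 19 mm behind it; z points along the fingers, y is the line along which they close (so a half turn about z gives the same grasp; the last joint's range is limited). The gripper opens to 88 mm and grips with 3 to 60 N. Pads are 19 mm wide; open, the fingers measure 130 mm over their backs; the gripper's body (78 mm by 193 mm) begins 47 mm behind the grasp point.
Start: joints at [1.54, 0.359, 0.012, 0, -1.224, -0.288], TCP at [211.572, 640.962, 186.761] pointing down, gripper open.
Joint ranges: [-3.07, 3.07], [-1.43, 2.12], [-1.02, 1.25], [-3.03, 1.67], [-3.05, -0], [-3.03, 3.03]. Speed limits (rad/s): [2.39, 2.39, 3.01, 3.14, 3.14, 3.14].

## Interface

Orientations are given as a unit quaternion [x, y, z, w].
In Python, from plant import bot gives the robot as it stands. Calls block until the motion is done:
- bot.move_ptp(position, orientation): joint-space move of the TCP to a pose.
- bot.line_to(position, velocity=150, ori=None): straight line of the TCP; ori=None keeps the orientation; velocity is the mean speed in mm/s.
- bot.move_joints(angles): joint-space move.
- bot.move_gripper(opening, force=None): finger opening in mm; force is the grip in N (None keeps the last); returns when the fingers have stopped.
- bot.pause(seconds).
- bot.solve_ik(position, orientation): joint angles nearest the present ones, or None.
- bot.read_state(): the state.
- bot.camera(name): name is "scene" or "top"; returns the picture (420x560x3 uint8, red, green, blue); there is no depth.
- bot.get_calibration(name): a dict with "fx", "fy", "cx", "cy" (pixels), "view" (4x4, takes a point from world to camera coordinates). Camera axes: x right, y up, looking along -z (the intrinsics and any distortion apply to the point x, -y, -z); pixel columns grow to the right and rows downward; lengths in mm; the calibration is good to about 2 mm. A picture is of the moment at which its call begins. get_calibration takes no time and is no camera call.
A pose or a line that the arm cannot do raises bot.Unreachable and nothing moves.
- bot.close_job(): hands the job in; it is judged then, once.
The state is a dict: "t": time; "joint_pos": joint angles; "qvel": joint speeds; "tau": joint torques, N m; "tcp_pos": TCP position; "eef_rot": TCP orientation; "contact_force": force on the tool from outside, world axes, zero at the start; "moment": the same for the moment, N m; "width": finger opening in mm; "finger_force": force on a finger pad.
Only numpy, scipy, OpenCV 4.12 (cv2) and the standard library are available. Lean on these libraries where they do the work, as an engineer would, in place of code of your own. Each camera call takes 0.05 s, during which the arm holds its last target. There are 200 camera calls.

## Task

Take the big white plate, the one that is both tall and wide, out of the plate stand and set it down gently on the drying rack, foot on the base on the side with the scribed line, back against the bar, centred and square to the bar, leaning 30 degrees from upright so that it stays without sliding when you let go. Then flip the blower's lock-off lever forward (towards the nozzle), and only after that squeeze the paddle fully against the body, hold it in for half a second and let go. Leave the other two plates standing in the stand and do not disturb anything else on the bench.

Things in the scene. Friction and masses are not known exactly. Their poses are not given: they have to be found in the camera images.
- stand: Plate stand, fixed: grey plastic, base 180 x 120 x 8 mm, origin at the centre of the underside. Three cross slots at x = -55, 0, +55 mm, each 12 mm wide (x), floor at z = 8 mm, between walls up to z = 40 mm. One white plate stands in each slot, its thickness along the stand's x; which plate is where varies.
- plate_c (a point): Centre of the plate to be moved: white coated glass, 8 mm thick (its x axis) x 100 mm wide (its y axis) x 160 mm tall (its z axis, up while it stands in the stand), 0.2 to 0.4 kg. It may lean a few degrees in its slot. Grip its upper edge across the 8 mm.
- narrow_c (a point): Centre of another white plate in the stand, 8 x 55 x 160 mm (tall but narrow). Stays where it is.
- short_c (a point): Centre of another white plate in the stand, 8 x 100 x 100 mm (wide but short). Stays where it is.
- rack: Drying rack, fixed; origin at the bench. Aluminium base, top at z = 10 mm, x -60 to +100 mm, 180 mm wide (y), with a black line across at x = +30 mm. A plate leans on the bar (point) from the +x side: foot on the base, top towards -x (roughly the robot). With its lower rear edge on the line it leans 30 deg; 2 mm more in x is 1 deg more. Only friction holds the foot.
- rack_bar (a point): Middle of the rack's bar, on its axis: round steel, 12 mm diameter, along y, at x = -23 mm, z = 89 mm of the rack, carried by two 12 mm posts at y = +-82 mm.
- blower: Air blower clamped on a fixed cradle (base 220 x 110 x 10 mm); origin on the bench below the middle of its body. White body 200 mm long (x), 40 mm wide (y), 40 mm high (z = 55 to 95 mm); steel nozzle at the +x end, out to x = 145 mm: forward is +x. Cradle feet under the body at x = +-85 mm; the sides are free.
- squeeze (a point): Point on the axis of the blower's body (x = 0, z = 75 mm of the blower), where body and paddle can be squeezed together from above. The bare side of the body is at y = -20 mm; the paddle's outer face here is at y = +38 mm when released, +27 mm when fully in.
- paddle (a joint): Black paddle switch along the +y side of the blower's body, 115 mm long, 26 mm high, 6 mm thick, mid-height z = 75 mm, hinged at its rear end (x = -85 mm, y = +24 mm) and standing off the body at its front end (x = +29 mm). 0 = released, 0.13 rad = fully in. A spring returns it; about 7 N at the squeeze point holds it in.
- lockoff (a joint): Lock-off lever on top of the blower's body. 0 = leaning back 0.5 rad, 0.5 = upright, 1.1 = fully forward (leaning 0.6 rad towards the nozzle). Stays where it is left; starts near 0. Pushing its upper part forward with closed fingers takes about 2 N.
- lockoff_pivot (a point): Pivot of the lock-off lever, at x = +70 mm, z = 95 mm of the blower, on the top face of the body. The lever is a black tab, 22 mm wide (y), 6 mm thick, reaching 40 mm from the pivot, and turns about the blower's y axis.
- vial: Bystander: small bottle, 32 mm diameter, 85 mm tall, between stand and rack; origin at the underside.
- beaker: Bystander: open beaker, 60 mm diameter, 85 mm tall; origin at the underside.
- jar: Bystander: jar, 60 mm diameter, 100 mm tall; origin at the underside.
- boxes: Bystander: two stacked blue boxes, 90 x 60 x 44 mm; origin at the underside.
- tubes: Bystander: clear test tube rack, 70 x 176 x 75 mm with tubes up to 107 mm; origin at the underside.
- level: Bystander: aluminium spirit level, 300 x 22 x 50 mm; origin at the underside.
- dish: Bystander: shallow glass dish, 90 mm diameter, 16 mm high; origin at the underside.
Mind the look-alikes: they are no part of the job. Leave any green or red look-alike of the part that bears narrow_c alone.

How it is judged (in metres and radians):
On the way, in this order (a step that is already met when the one before it is completed fails the run):
1. the tall wide plate leans on the rack at 30 degrees (within 5), square and centred, released and at rest (angle between plate_c's own z axis and vertical between 0.436332 and 0.610865 rad and angle between the y axis of plate_c and the y axis of rack, either way round below 0.139626 rad and y of plate_c in the frame of rack between -0.03 and 0.03 m and x of plate_c in the frame of rack between -0.03 and 0.02 m and z of plate_c in the frame of rack between 0.07 and 0.095 m and contact force between the fingers and plate below 0.1 N and linear speed of plate below 0.02 m/s), for 0.4 s.
2. the lock-off lever is flipped forward (value of joint lockoff above 0.9 rad), for 0.1 s.
3. the paddle is squeezed fully in and held (value of joint paddle above 0.11 rad), for 0.5 s.
At the end, for the whole second after the job is handed in: The plate is at rest, released, on the rack, leaning 25 to 35 degrees from upright against the bar, square to the rack within 8 degrees and centred within 30 mm; the lock-off lever is forward (above 0.9 rad), the paddle sprung out (below 0.03 rad), and the other two plates still stand in the stand (all of step 1 and value of joint lockoff above 0.9 rad and value of joint paddle below 0.03 rad and angular speed of plate below 0.1 rad/s and angle between each of narrow_c, short_c's own z axis and vertical below 0.2 rad); the robot touches nothing.
It fails at once if the paddle is squeezed while the lock-off lever is not forward (value of joint paddle above 0.05 rad and value of joint lockoff below 0.85 rad).
It fails at once if the plate is dropped, or let fall against the bar (linear speed of plate above 0.3 m/s and contact force between the fingers and plate below 0.1 N).
It fails at once if another plate is taken or shifted by more than 30 mm (distance of any of narrow_c, short_c from where it was at the start of the episode above 0.03 m).
It fails at once if a bystander is shifted by more than 20 mm (distance of any of vial, beaker, jar, boxes, tubes, level, dish from where it was at the start of the episode above 0.02 m).
It also fails if it takes over 58 s, if anything falls off the work surface, if the arm or the gripper's body presses on something with over 40 N, if the wrist force passes 120 N, or if a joint passes its speed limit or range.

## Working session

There is one attempt and no reset: what is moved stays moved. The work goes in short steps, each a Python script; the robot and the scene stay as the last script left them, time stands still between calls to the robot, and variables do not carry over. Pictures are saved under pics/ and viewed, at most 12 in all, crops included, and the job is handed in when it is done.

```bash
ls; mkdir -p pics; python3 - <<'E'
from plant import bot
import cv2,numpy as np
for n in("scene","top"):
    im=bot.camera(n); cv2.imwrite(f"pics/{n}0.png",cv2.resize(im[:,:,::-1],(800,600),interpolation=cv2.INTER_CUBIC)); cv2.imwrite(f"raw_{n}.png",im[:,:,::-1])
    print(n,{k:np.round(v,3).tolist() if not isinstance(v,str) else v for k,v in bot.get_calibration(n).items()})
s=bot.read_state(); print(s)
E
```

```text
pics
scene {'fx': 521.187, 'fy': 521.187, 'cx': 280.115, 'cy': 212.07, 'view': [[-0.501, 0.866, 0.002, 304.203], [-0.601, -0.35, 0.718, 246.085], [0.622, 0.358, 0.696, -1749.339], [0.0, 0.0, 0.0, 1.0]]}
top {'fx': 421.49, 'fy': 421.49, 'cx': 279.043, 'cy': 207.302, 'view': [[-0.014, -1.0, 0.025, -63.622], [0.986, -0.01, 0.165, -537.199], [-0.164, 0.027, 0.986, -1110.003], [0.0, 0.0, 0.0, 1.0]]}
{'t': 0.1, 'joint_pos': array([ 1.54008986e+00,  3.59302021e-01,  1.11469388e-02, -2.71872875e-04,
       -1.22412314e+00, -2.88106523e-01]), 'qvel': array([-0.00242791, -0.0015677 ,  0.00361426,  0.00142036, -0.00011953,
       -0.00073165]), 'tau': array([-1.92010862e-05, -5.84162486e+01,  2.93753850e+01,  7.01552868e+00,
        1.02069316e-02, -4.36278708e-05]), 'tcp_pos': array([211.45704458, 640.49374251, 185.93006485]), 'eef_rot': array([ 9.87314039e-01, -1.58777906e-01, -3.16610007e-05,  7.51224531e-04]), 'contact_force': array([-0.17520564, -0.18089137,  0.19201633]), 'moment': array([-0.0272069 ,  0.04790553, -0.02774951]), 'finger_force': 0.0, 'width': 87.44161147705323}
```

View pics/scene0.png

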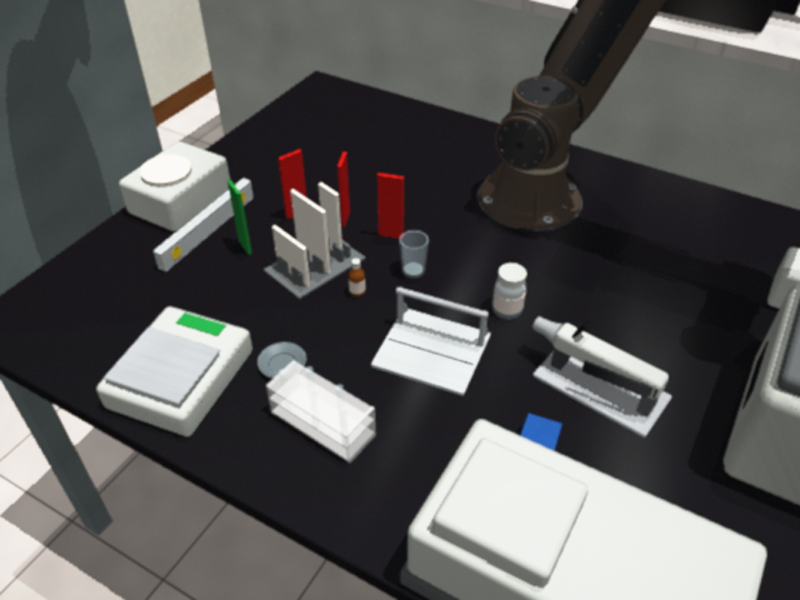

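View pics/top0.png

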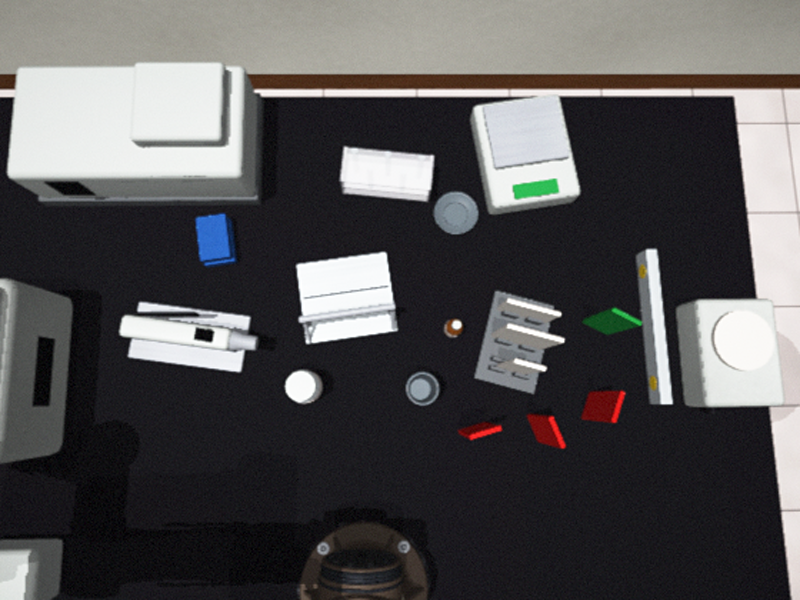

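The tall wide plate candidates are the three white ones in the stand, in the scene picture at (290,255), (310,230) and (330,215). The middle one (310,230) looks both tall and wide, the front one short and the rear one narrow. The red and green plates are look-alikes. I'll confirm with an enlarged crop.

```bash
python3 - <<'E'
import cv2,numpy as np
t=cv2.imread("raw_top.png");s=cv2.imread("raw_scene.png")
def crop(im,c,r,w,h,f):
    o=cv2.resize(im[r:r+h,c:c+w],None,fx=f,fy=f,interpolation=cv2.INTER_CUBIC)
    for k in range(0,w,10): cv2.putText(o,str(c+k),(int(k*f),8),0,.3,(0,255,255),1); cv2.line(o,(int(k*f),0),(int(k*f),3),(0,255,255),1)
    for k in range(0,h,10): cv2.putText(o,str(r+k),(0,int(k*f)+4),0,.3,(0,255,255),1)
    return o
a=crop(t,325,200,80,80,5);b=crop(s,180,100,80,120,5)
c=crop(t,200,170,80,80,5);d=crop(t,80,205,110,60,3.636)
o=np.zeros((600,800,3),np.uint8);o[:400,:400]=a;o[:600,400:]=b;
cv2.imwrite("pics/c1.png",o)
o=np.zeros((600,800,3),np.uint8);o[:400,:400]=c;e=crop(s,255,195,90,80,4.44);o[:e.shape[0],400:400+e.shape[1]]=e[:,:400]
o[400:400+min(200,d.shape[0]),:d.shape[1]]=d[:200]
e=crop(s,370,215,110,60,3.6);o[360:360+e.shape[0],404:404+396]=e[:,:396]
cv2.imwrite("pics/c2.png",o)
E
```

```text
(no output)
```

View pics/c1.png

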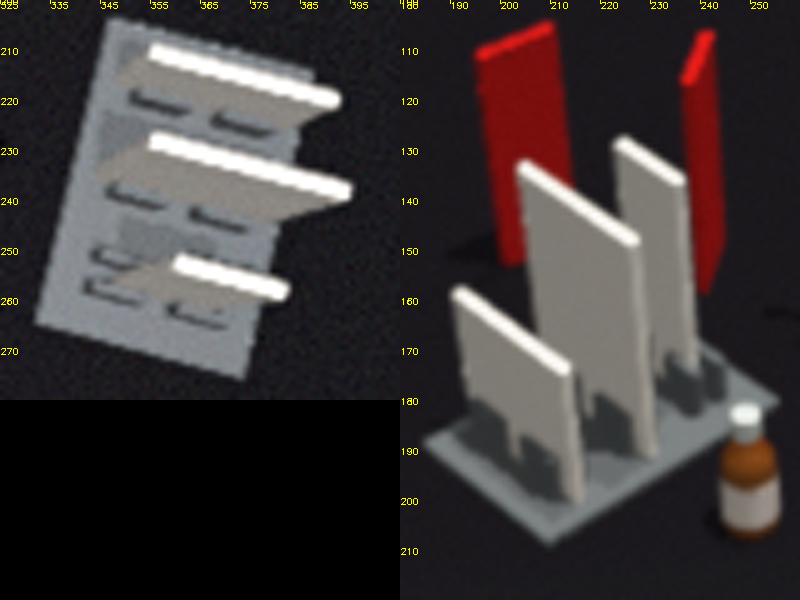

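View pics/c2.png

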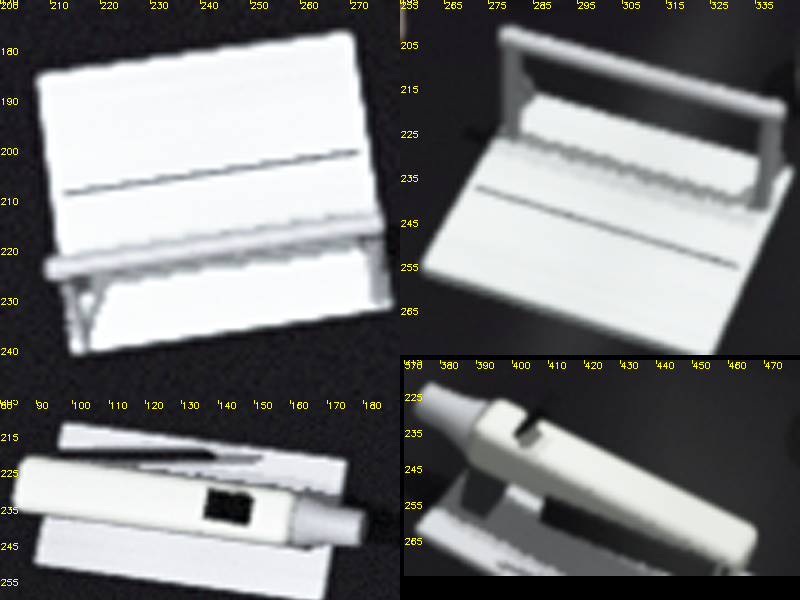

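Confirmed in the enlarged crop. The middle white plate is tall and wide: its top edge runs (355,228)–(395,238) in the top view and (204,134)–(227,148) in the scene view. The front plate is short, the rear one narrow. In the top view the rack's bar is on the robot side with the line at (213,209)–(272,200). The blower's nozzle points right (-y), with the paddle on its far side. Next I fit the poses.

```bash
cat > h.py <<'E'
from plant import bot
import numpy as np, cv2
from scipy.optimize import least_squares
from scipy.spatial.transform import Rotation as R
C={n:bot.get_calibration(n) for n in("scene","top")}
def proj(n,p):
    c=C[n];V=np.array(c["view"]);q=np.atleast_2d(p)@V[:3,:3].T+V[:3,3]
    return np.c_[c["fx"]*q[:,0]/-q[:,2]+c["cx"],c["fy"]*-q[:,1]/-q[:,2]+c["cy"]]
def tri(pt,ps,x0=(550,0,100)):
    f=lambda p:np.r_[proj("top",p)[0]-pt,proj("scene",p)[0]-ps]
    r=least_squares(f,x0);return r.x,np.abs(r.fun).max()
def w(pose,p):
    x,y,a=pose;p=np.atleast_2d(p);c,s=np.cos(a),np.sin(a)
    return np.c_[x+c*p[:,0]-s*p[:,1],y+s*p[:,0]+c*p[:,1],p[:,2]]
def fit(obs,x0): # obs: (cam,pixel,local point)
    f=lambda q:np.concatenate([proj(n,w(q,l))[0]-p for n,p,l in obs])
    r=least_squares(f,x0,x_scale=[100,100,1]);return r.x,r.fun.reshape(-1,2)
E
cat > m.py <<'E'
from h import *
px=lambda x,y,f,c,r:np.array([(x+.5)/f-.5+c,(y+.5)/f-.5+r])
T=lambda x,y:px(x,y,5,325,200); S=lambda x,y:px(x-400,y,5,180,100)
A=tri(T(149,142),S(521,168));B=tri(T(351,190),S(637,241))
print("plate top ends",A,B)
print("short",tri(T(150,52),S(456,294)),tri(T(340,101),S(569,371)))
print("narrow",tri(T(175,263),S(619,144)),tri(T(288,293),S(684,182)))
st=[("top",T(*p),l) for p,l in zip([(108,20),(315,72),(37,323),(245,380)],[(90,60,8),(90,-60,8),(-90,60,8),(-90,-60,8)])]
st+=[("scene",S(*p),l) for p,l in zip([(424,441),(548,543),(780,402)],[(90,-60,8),(90,60,8),(-90,60,8)])]
q,r=fit(st,(550,-250,0.2));print("stand",q,r.round(1).tolist())
T=lambda x,y:px(x,y,5,200,170); S=lambda x,y:px(x-400,y,4.44,255,195)
rk=[("top",T(*p),l) for p,l in zip([(38,75),(352,33),(78,354),(392,308),(65,193),(358,152)],[(100,90,10),(100,-90,10),(-60,90,10),(-60,-90,10),(30,84,10),(30,-84,10)])]
rk+=[("top",T(45,268),(-23,88,89)),("top",T(383,222),(-23,-88,89)),("scene",S(500,33),(-23,-88,89)),("scene",S(785,108),(-23,88,89)),("scene",S(422,266),(100,-90,10)),("scene",S(476,187),(30,-84,10)),("scene",S(738,267),(30,84,10))]
q,r=fit(rk,(550,50,0.1));print("rack",q,r.round(1).tolist())
T=lambda x,y:px(x,y-400,3.636,80,205); S=lambda x,y:px(x-404,y-360,3.6,370,215)
bl=[("top",T(*p),l) for p,l in zip([(62,424),(346,460),(37,565)],[(-110,55,10),(110,55,10),(-110,-55,10)])]
bl+=[("top",T(*p),l) for p,l in zip([(18,484),(365,527)],[(-100,0,85),(145,0,75)])]
q,r=fit(bl,(500,350,-1.6));print("blower",q,r.round(1).tolist())
E
python3 m.py
```

```text
plate top ends (array([ 473.59206081, -269.858484  ,  206.19009572]), np.float64(14.820463523254233)) (array([ 426.51954699, -331.07317657,  126.93691715]), np.float64(14.242003910197639))
short (array([ 526.21541075, -285.20195996,  149.84179604]), np.float64(13.741292282622595)) (array([ 479.57208638, -346.26825617,   60.60916847]), np.float64(13.383418832151989))
narrow (array([ 410.8787867 , -270.73122797,  188.84964015]), np.float64(8.322175374271666)) (array([ 381.93194622, -305.01689748,  144.51594121]), np.float64(7.968128194694572))
stand [ 4.50604903e+02 -2.97778183e+02 -2.76218227e-01] [[0.7, -0.8], [0.2, -0.2], [-0.2, 0.2], [0.1, 0.1], [0.0, 0.3], [0.4, -0.1], [0.6, -0.3]]
rack [5.22055839e+02 2.82899417e+01 1.36219994e-01] [[0.3, 0.3], [0.2, -0.2], [-0.6, 0.2], [0.6, -0.1], [0.1, 0.4], [0.6, 0.1], [1.1, 0.6], [0.3, 0.0], [1.0, 0.9], [-0.1, 1.8], [-0.0, -0.0], [0.3, 0.3], [0.4, 0.2]]
blower [467.49994519 336.01929627  -1.70514796] [[0.2, -0.1], [0.4, -0.4], [-0.6, 0.3], [0.4, 0.1], [-0.4, 0.1]]
```

```bash
cat > m2.py <<'E'
from h import *
px=lambda x,y,f,c,r:np.array([(x+.5)/f-.5+c,(y+.5)/f-.5+r])
T=lambda x,y:px(x,y,5,325,200); S=lambda x,y:px(x-400,y,5,180,100)
q=(450.6,-297.8,-.2762);c,s=np.cos(q[2]),np.sin(q[2])
for n,a,b in(("tall",(T(149,142),S(637,241)),(T(351,190),S(521,168))),("short",(T(150,52),S(569,371)),(T(340,101),S(456,294))),("narrow",(T(175,263),S(684,182)),(T(288,293),S(619,144)))):
    A,e=tri(*a);B,f=tri(*b);m=(A+B)/2;d=m[:2]-q[:2]
    print(n,A.round(1),B.round(1),round(e,2),round(f,2),"mid",m.round(1),"yaw",np.arctan2(-(A-B)[0],(A-B)[1]).round(3),"len",np.linalg.norm(A-B).round(1),"in stand",(c*d[0]+s*d[1]).round(1),(-s*d[0]+c*d[1]).round(1))
E
python3 m2.py
python3 - <<'E'
from h import *
rk=(522.06,28.29,.1362)
def rot(yaw,tilt): # tool y along local x; tool z tilted by tilt from down towards local +x
    return R.from_euler('z',yaw)*R.from_matrix(np.c_[[0,0,1],[0,0,0],[0,0,0]] if 0 else np.eye(3))*R.from_matrix(np.array([[0,np.cos(tilt),np.sin(tilt)],[1,0,0],[0,np.sin(tilt),-np.cos(tilt)]]))
for flip in(0,1):
  F=R.from_euler('z',np.pi*flip)
  for p,y,t in(((450,-298,200),-.276,0),((450,-298,350),-.276,0),((510,28,300),.136,np.pi/6),((490,28,140),.136,np.pi/6)):
    r=rot(y,t)*F;print(flip,np.linalg.det(r.as_matrix()),bot.solve_ik(p,r.as_quat()))
E
```

```text
tall [ 463.4 -250.8  168.9] [ 438.6 -348.3  167.5] 0.55 0.28 mid [ 451.  -299.5  168.2] yaw -0.249 len 100.6 in stand 0.9 -1.6
short [ 517.1 -265.5  108.7] [ 490.6 -364.1  105.7] 0.33 0.27 mid [ 503.9 -314.8  107.2] yaw -0.262 len 102.1 in stand 55.9 -1.8
narrow [ 404.2 -260.2  168.4] [ 389.2 -315.   165.9] 0.2 0.24 mid [ 396.7 -287.6  167.2] yaw -0.266 len 56.9 in stand -54.6 -4.9
0 1.0 None
0 1.0 [ 2.19336813e+00 -1.38092299e+00  2.64770901e-03  8.88178420e-16
 -2.95436703e+00  6.72224528e-01]
0 0.9999999999999999 [ 2.57399565 -1.36195828 -0.78432371  0.55880594 -2.48535091  1.09366029]
0 0.9999999999999999 None
1 1.0 [-0.2216142   0.1271801  -0.26619182  0.         -1.17742441 -0.0543858 ]
1 1.0 [-0.2216142   0.06977161  0.00264771  0.         -1.50367243 -0.0543858 ]
1 0.9999999999999999 [ 0.63616936 -0.36374179 -0.71745191  0.34827291 -0.77907492 -0.69488347]
1 0.9999999999999999 None
```

```bash
cat >> h.py <<'E'
RK=(522.06,28.29,.1362); ST=(450.6,-297.8,-.268)
def plate_frame(center,yaw,tilt,g): # top leans to local -x by tilt; g=-1 turns it half a turn about its z
    M=R.from_euler('z',yaw)*R.from_euler('y',-tilt)
    return np.array(center,float),M*R.from_euler('z',0 if g>0 else np.pi)
def tool(pf,b,f,u,dep): # TCP pose for grip of plate at (0,u,80-dep)
    c,M=pf; z=np.array([0,np.sin(b),-np.cos(b)]);y=np.array([f,0,0]);x=np.cross(y,z)
    p=np.array([0,u,80-dep])+19*z
    return c+M.apply(p),(M*R.from_matrix(np.c_[x,y,z]))
def placed(tilt,yoff=0,up=0,out=0): # plate centre on rack, world; up: lifted, out: off the bar along rack x
    s,c=np.sin(tilt),np.cos(tilt); fx=30+2*(np.degrees(tilt)-30)
    l=np.array([fx+out-80*s+4*c,yoff,10+up+80*c+4*s]); return w(RK,l)[0]
E
python3 - <<'E'
from h import *
S0=lambda up:plate_frame((451,-299.5,88.2+up),-.265,0,1)
for f in(1,-1):
 for g in(1,-1):
  for b in np.radians(range(-60,61,10)):
   for u in (-30,0,30):
    if u*b>0: continue
    ok=[]
    for up in(0,130): ok.append(bot.solve_ik(*(lambda t:(t[0],t[1].as_quat()))(tool(S0(up),b,f,u,14))))
    for up,yo in((0,0),(100,0)): ok.append(bot.solve_ik(*(lambda t:(t[0],t[1].as_quat()))(tool(plate_frame(placed(np.radians(29),yo,up),RK[2],np.radians(29),g),b,f,u,14))))
    v=[o is not None for o in ok]
    if v[2]: print(f,g,round(np.degrees(b)),u,v,[np.round(o,2).tolist() for o in ok if o is not None])
E
```

```text
1 1 -60 0 [True, True, True, True] [[0.28, 0.42, -0.84, 0.9, -1.23, 1.85], [0.3, 0.24, -0.72, 0.83, -1.43, 2.08], [1.06, 0.43, -0.97, 0.86, -1.23, 1.15], [1.08, 0.26, -0.89, 0.8, -1.4, 1.33]]
1 1 -60 30 [True, True, True, True] [[0.35, 0.43, -0.81, 0.84, -1.26, 1.86], [0.36, 0.26, -0.68, 0.78, -1.46, 2.07], [1.11, 0.45, -0.92, 0.81, -1.25, 1.16], [1.13, 0.29, -0.84, 0.75, -1.43, 1.34]]
1 1 -50 30 [True, True, True, True] [[0.3, 0.33, -0.78, 0.78, -1.16, 1.99], [0.32, 0.18, -0.63, 0.71, -1.4, 2.19], [1.09, 0.31, -1.0, 0.88, -1.13, 1.19], [1.12, 0.15, -0.89, 0.78, -1.32, 1.39]]
1 1 10 0 [True, True, True, True] [[-0.36, 0.23, -0.23, -0.19, -1.14, -2.96], [-0.36, 0.14, -0.04, -0.18, -1.41, -3.01], [0.43, -0.17, -0.86, -0.09, -0.35, 2.97], [0.43, -0.3, -0.7, -0.05, -0.63, 2.92]]
1 1 20 -30 [True, True, True, True] [[-0.55, 0.32, -0.09, -0.35, -1.29, -2.74], [-0.55, 0.23, 0.09, -0.33, -1.54, -2.83], [-0.05, -0.02, -0.53, -0.68, -0.74, -2.43], [-0.01, -0.15, -0.44, -0.54, -0.9, -2.65]]
1 1 20 0 [True, True, True, True] [[-0.5, 0.29, -0.12, -0.36, -1.26, -2.78], [-0.5, 0.2, 0.06, -0.34, -1.
[... 9886 characters left out ...]
27, 0.18, -1.27, -0.23], [0.43, -0.17, -0.86, -0.09, -0.35, 2.97], [0.43, -0.3, -0.7, -0.05, -0.63, 2.92]]
-1 -1 50 -30 [True, True, True, True] [[-0.84, 0.57, 0.18, -0.71, -1.71, 0.67], [-0.85, 0.46, 0.31, -0.74, -1.9, 0.51], [1.09, 0.31, -1.0, 0.88, -1.13, 1.19], [1.12, 0.15, -0.89, 0.78, -1.32, 1.39]]
-1 -1 60 -30 [True, True, True, True] [[-0.9, 0.67, 0.24, -0.81, -1.84, 0.71], [-0.91, 0.54, 0.36, -0.86, -2.01, 0.53], [1.11, 0.45, -0.92, 0.81, -1.25, 1.16], [1.13, 0.29, -0.84, 0.75, -1.43, 1.34]]
-1 -1 60 0 [True, True, True, True] [[-0.87, 0.64, 0.19, -0.82, -1.8, 0.71], [-0.88, 0.51, 0.3, -0.87, -1.97, 0.53], [1.06, 0.43, -0.97, 0.86, -1.23, 1.15], [1.08, 0.26, -0.89, 0.8, -1.4, 1.33]]
```

```bash
cat >> h.py <<'E'
B=np.radians(20)
def grip(up,dep=14): return tool(plate_frame((451,-299.5,88.2+up),-.265,0,1),B,-1,0,dep)
def rackp(tilt,up,out=0): t=np.radians(tilt);return tool(plate_frame(placed(t,0,up,out),RK[2],t,1),B,-1,0,14)
def go(t,v=None):
    p,r=t
    if v: bot.line_to(p,v,r.as_quat())
    else: bot.move_ptp(p,r.as_quat())
def st():
    s=bot.read_state();return "t",round(s["t"],2),"tcp",s["tcp_pos"].round(1),"F",np.round(s["contact_force"],2),"w",round(s["width"],2),"ff",np.round(s["finger_force"],2)
E
python3 - <<'E'
from h import *
bot.line_to([211.5,640.5,330],300); go(grip(160)); bot.move_gripper(34,20); print(*st())
go(grip(50),200)
a=bot.camera("top");b=bot.camera("scene")
o=np.zeros((600,800,3),np.uint8);o[:,:400]=cv2.resize(a[180:300,320:400],(400,600));o[:,400:]=cv2.resize(b[70:220,170:270],(400,600))
cv2.imwrite("pics/c3.png",o[:,:,::-1]);print(*st())
E
```

```text
t 5.17 tcp [ 452.7 -293.2  296.4] F [0.51 0.11 0.55] w 34.04 ff 0.0
t 5.97 tcp [ 453.6 -293.9  188. ] F [-0.53 -0.2   0.19] w 33.97 ff 0.0
```

View pics/c3.png

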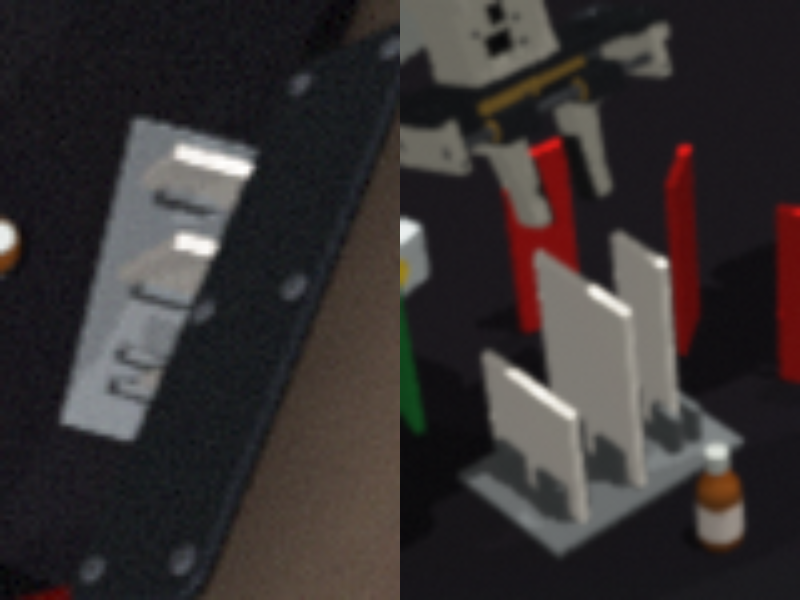

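The grippers' tips straddle something around scene pixel (212,121), while the plate's top middle is at about (216,140). I'll check where the reported TCP projects.

```bash
python3 - <<'E'
from h import *
s=bot.read_state();p=s["tcp_pos"];y=R.from_quat(s["eef_rot"]).as_matrix()
print(p,y.round(3).tolist())
for o in(-17,17,-27,27): print(o,((proj("scene",p+o*y[:,1])[0]-[170,70])*4+[400,0]).round(0),)
print(((proj("scene",(451,-299.5,168))[0]-[170,70])*4+[400,0]).round(0))
E
```

```text
[ 453.56051841 -293.91058181  188.04275758] [[-0.245, -0.965, 0.092], [-0.908, 0.262, 0.328], [-0.341, -0.003, -0.94]]
-17 [565. 273.]
17 [603. 253.]
-27 [554. 279.]
27 [614. 247.]
[583. 282.]
```

```bash
python3 - <<'E'
from h import *
b=bot.camera("scene");o=cv2.resize(b[70:220,170:270],(400,600))
s=bot.read_state();p=s["tcp_pos"];y=R.from_quat(s["eef_rot"]).as_matrix()
for k in(-17,0,17): cv2.circle(o,tuple(((proj("scene",p+k*y[:,1])[0]-[170,70])*4).astype(int)),3,(0,255,255),1)
cv2.imwrite("pics/c4.png",o[:,:,::-1]);print(*st())
E
```

```text
t 6.03 tcp [ 453.5 -293.8  188. ] F [-0.72  0.27 -0.33] w 33.81 ff 0.0
```

View pics/c4.png

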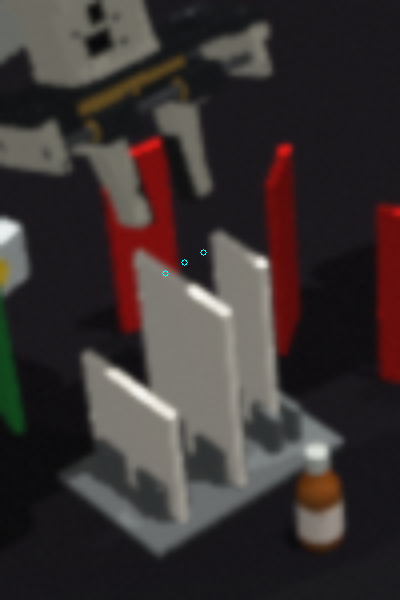

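The overlay shows the seen fingertips, mean about (170,203) in the crop, sitting well above the predicted TCP at (184,262). I won't descend yet. First I'll check the calibration against the robot base, and the TCP with closed fingers in a place both cameras see.

```bash
python3 - <<'E'
from h import *
print("origin top",proj("top",(0,0,0)),"scene",proj("scene",(0,0,0)),proj("scene",(0,0,150)))
go(grip(160),250)
# tool tilted towards camera-visible pose over free bench between stand and rack
r=R.from_euler('z',0)*R.from_matrix(np.array([[0,1,0],[1,0,0],[0,0,-1]]))*R.from_euler('z',np.pi)
bot.move_ptp([560,-90,230],r.as_quat());print(*st())
t=bot.camera("top");s=bot.camera("scene")
P=bot.read_state()["tcp_pos"]
for im,n in((t,"top"),(s,"scene")):
    q=proj(n,P)[0];print(n,q)
a,b=[proj(n,P)[0].astype(int) for n in("top","scene")]
def cr(im,c):
    im=im.copy();cv2.circle(im,tuple(int(v) for v in c),1,(0,255,255),-1)
    x=int(np.clip(c[0]-50,0,460));y=int(np.clip(c[1]-75,0,270));return cv2.resize(im[y:y+150,x:x+100],(400,600))
cv2.imwrite("pics/c5.png",np.hstack([cr(t,a),cr(s,b)])[:,:,::-1])
E
```

```text
origin top [[254.88451888 411.28674113]] scene [[370.74723017 138.75348095]] [[376.60326806  99.96561232]]
t 7.62 tcp [559.6 -89.9 229.4] F [ 0.34 -0.52 -0.55] w 33.86 ff 0.0
top [289.78019542 184.16016512]
scene [257.86211495 168.52188031]
```

View pics/c5.png

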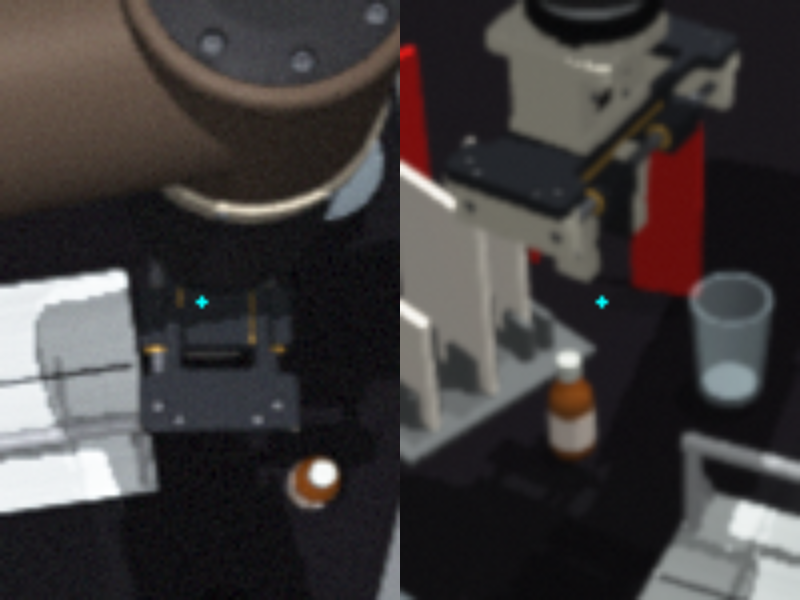

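```bash
python3 - <<'E'
from h import *
print("body corner -x+y",tri(np.array([276.5,216.5]),np.array([291.5,102.5]),(470,-50,330)))
s=bot.read_state();print(s["joint_pos"].round(4).tolist(),s["tcp_pos"],s["eef_rot"].round(3))
for z in (229,280,295,340): print(z,proj("scene",(577,-90,z)),proj("scene",(543,-90,z)),proj("top",(464,-51,z)))
E
```

```text
body corner -x+y (array([462.94454425, -55.31053309, 375.31861093]), np.float64(0.5745482275857512))
[0.1838, 0.1563, -0.1624, -0.0002, -1.2525, -0.1853] [559.77408996 -90.96064887 229.9239288 ] [-0.707  0.708  0.    -0.   ]
229 [[254.46075712 172.84961789]] [[261.79424775 165.19786906]] [[273.04600514 225.41952584]]
280 [[253.76754683 156.16372652]] [[261.32116228 148.57734734]] [[273.29509967 222.53742912]]
295 [[253.55596963 151.07096583]] [[261.17685988 143.50769021]] [[273.37367996 221.62823207]]
340 [[252.89889421 135.25485755]] [[260.72898068 127.77271991]] [[273.62578451 218.71130852]]
```

The body corner triangulates to (463,-55), within about 4 mm of nominal, so the horizontal position is right. Only the visible finger length looks short, by about 40 mm. Descending to the nominal depth is safe either way, because the finger width after closing will tell.

```bash
python3 - <<'E'
from h import *
go(grip(160)); go(grip(40),250); go(grip(0),80); print(*st())
bot.move_gripper(5,20); print(*st())
b=bot.camera("scene");cv2.imwrite("pics/c6.png",cv2.resize(b[70:220,170:270],(400,600))[:,:,::-1])
E
```

```text
t 10.02 tcp [ 452.7 -293.4  136.2] F [ 0.03  0.66 -0.78] w 33.85 ff 0.0
t 10.73 tcp [ 452.7 -293.2  136.4] F [ 0.18 -0.77  0.31] w 5.24 ff 0.0
```

View pics/c6.png

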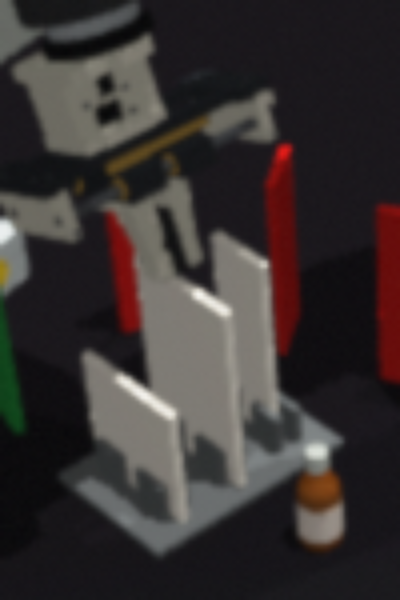

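The fingers closed on nothing, with their tips at crop (160,278)/(195,268), just above the plate's top edge. So the real fingertips sit short of the reported TCP along the tool axis. I'll estimate that offset from the three views.

```bash
python3 - <<'E'
from h import *
a=grip(50);b=grip(0);v=R.from_quat([-.707,.708,0,0]).as_matrix()[:,2]
obs=[(np.array([453.5,-293.9,188]),a[1].as_matrix()[:,2],np.array([170,206])/4+[170,70]),(np.array([452.7,-293.3,136.3]),b[1].as_matrix()[:,2],np.array([177,273])/4+[170,70]),(np.array([559.7,-90.5,229.6]),v,np.array([210,252])/4+[207,93])]
for p,z,o in obs:
    r=least_squares(lambda d:proj("scene",p-d[0]*z)[0]-o,[30]);print(r.x,r.fun)
# reachability with offset d
for d in(45,):
  for bb in(15,20,25,30):
    B_=np.radians(bb);out=[]
    f=lambda t:bot.solve_ik(t[0]+d*t[1].as_matrix()[:,2],t[1].as_quat()) is not None
    for up in(0,150): out.append(f(tool(plate_frame((451,-299.5,88.2+up),-.265,0,1),B_,-1,0,14)))
    for ti in(28,30):
      for up in(0,110): out.append(f(tool(plate_frame(placed(np.radians(ti),0,up),RK[2],np.radians(ti),1),B_,-1,0,14)))
    print(bb,out)
E
```

```text
[41.535634] [-0.86983954  0.28303585]
[38.07545002] [-0.25859986  0.08493464]
[38.83177767] [-1.90013837  0.06667003]
15 [True, True, True, True, True, True]
20 [True, True, True, True, True, True]
25 [True, True, True, True, True, True]
30 [True, True, True, True, True, True]
```

```bash
cat >> h.py <<'E'
D=39.0  # real fingertips are this far short of the reported TCP
def go(t,v=None):
    p=t[0]+D*t[1].as_matrix()[:,2];r=t[1].as_quat()
    if v: bot.line_to(p,v,r)
    else: bot.move_ptp(p,r)
E
python3 - <<'E'
from h import *
go(grip(50),150);bot.move_gripper(34,20)
go(grip(30),200);go(grip(0),80);print(*st())
bot.move_gripper(3,20);print(*st())
go(grip(10),40);print(*st());bot.pause(.1);print(*st())
b=bot.camera("scene");cv2.imwrite("pics/c7.png",cv2.resize(b[70:220,170:270],(400,600))[:,:,::-1])
E
```

```text
t 12.55 tcp [ 456.  -280.3   99.3] F [ 0.27 -0.94  0.21] w 33.66 ff 0.0
t 13.1 tcp [ 456.3 -280.4  100. ] F [-0.06  0.47  2.55] w 7.7 ff 20.0
t 13.5 tcp [ 456.3 -280.4  109.9] F [ 0.02  0.15 -2.72] w 7.63 ff 19.99
t 13.6 tcp [ 456.1 -280.2  109.6] F [ 0.02  1.03 -2.92] w 7.84 ff 19.99
```

View pics/c7.png

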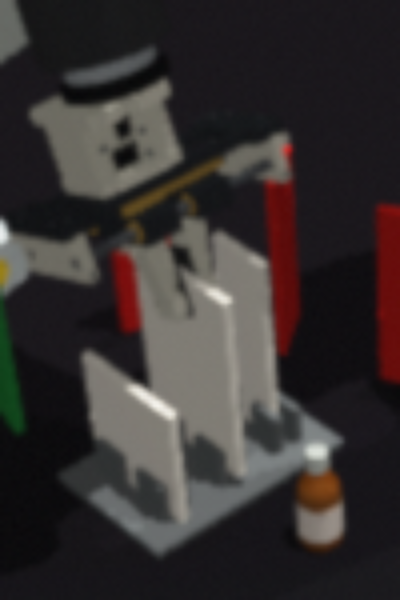

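The plate is gripped (width 7.8 mm, about 0.29 kg) near the middle of its top edge, and the neighbours are untouched. Next I lift it and carry it to the rack.

```bash
cat >> h.py <<'E'
def F(n=4):
    a=[]
    for _ in range(n): bot.pause(.015);a.append(bot.read_state()["contact_force"])
    return np.mean(a,0)
E
python3 - <<'E'
from h import *
go(grip(150),200)
try: go(rackp(29,110),200)
except bot.Unreachable: print("ptp");go(rackp(29,110))
go(rackp(29,14),120);bot.pause(.15);f0=F(8);print(*st(),f0.round(2))
for up in range(12,-9,-1):
    go(rackp(29,up),25);d=F()-f0
    if np.linalg.norm(d)>2.5: break
print(up,d.round(2),*st())
t=bot.camera("top");s=bot.camera("scene")
cv2.imwrite("pics/c8.png",np.hstack([cv2.resize(t[150:270,190:290],(400,480)),cv2.resize(s[150:270,250:350],(400,480))])[:,:,::-1])
E
```

```text
t 17.55 tcp [506.8  46.3 106.6] F [-0.12  0.03 -3.48] w 7.79 ff 19.99 [-0.36  0.24 -3.14]
-1 [-4.68 -1.2  12.86] t 21.98 tcp [507.1  46.3  92.1] F [-5.44 -0.59 10.17] w 8.2 ff 19.99
```

View pics/c8.png

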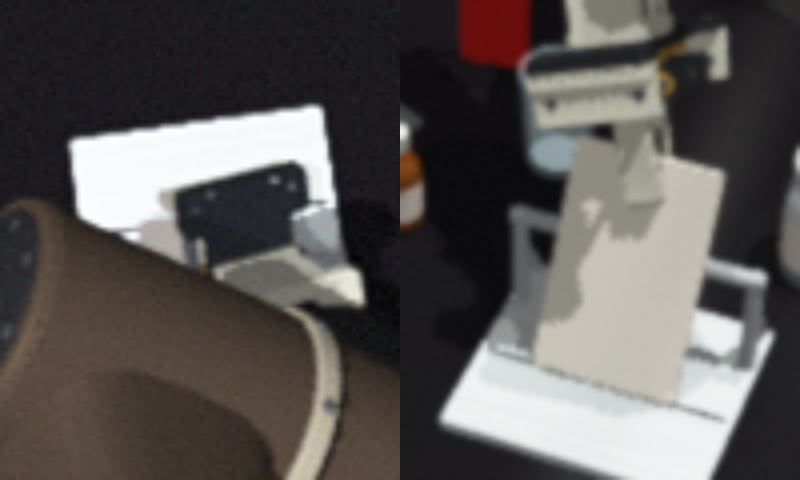

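The plate's foot is on the base near the line, centred and square (scene crop, foot edge (537,365)–(680,402)). Contact is 13 N up and none is clearly from the bar yet, so I'll relieve the press, tilt about the foot until the bar is felt, and release.

```bash
python3 - <<'E'
from h import *
def fx(t,up): return rackp(t,up,-2*(t-29))   # foot stays put
go(fx(29,-.4),20);f=F();print(29,f.round(2))
t=29;base=f
while t<32.5:
    t+=.5;go(fx(t,-.4),40);f=F(3);print(t,f.round(2))
    if np.dot((f-base)[[0,2]],[.87,.5])>4: break
print(*st())
bot.move_gripper(14,20);bot.pause(.3);print(*st())
b=bot.camera("scene");cv2.imwrite("pics/c9.png",cv2.resize(b[150:270,250:350],(400,480))[:,:,::-1]);cv2.imwrite("raw9.png",b[:,:,::-1])
E
```

```text
29 [-2.38 -0.59  6.19]
29.5 [3.14 1.69 2.81]
30.0 [6.21 2.81 2.  ]
t 23.0 tcp [507.   46.   91.9] F [6.5  2.93 1.67] w 7.84 ff 20.0
t 23.7 tcp [505.1  46.   90.8] F [ 0.   -0.77  0.38] w 13.9 ff 0.0
```

View pics/c9.png

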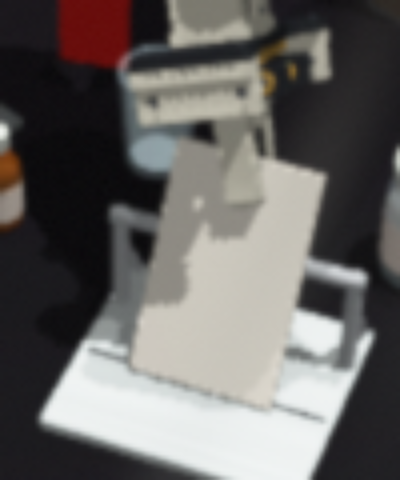

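Released and standing, foot along the line. I'll back off, check the placed plate by its corners, and go to the blower.

```bash
cat >> h.py <<'E'
BL=(467.5,336.02,-1.705)
def bw(l,flip): 
    M=R.from_euler('z',BL[2]+np.pi*flip)*R.from_matrix(np.array([[1,0,0],[0,-1,0],[0,0,-1.]]))
    return w(BL,l)[0],M
E
python3 - <<'E'
from h import *
p,r=rackp(30,-.4,-2);z=r.as_matrix()[:,2]
bot.move_gripper(24)
go((p-60*z,r),150)
print(*st())
q=bot.read_state()["joint_pos"]
for fl in(0,1):
    t=bw((33,0,160),fl);k=bot.solve_ik(t[0]+[0,0,-D],t[1].as_quat());print(fl,None if k is None else np.round(k-q,2))
s0=bot.read_state()["tcp_pos"]
bot.line_to(s0+[0,0,130],250)
b=bot.camera("scene");cv2.imwrite("raw10.png",b[:,:,::-1]);cv2.imwrite("pics/c10.png",cv2.resize(b[150:270,250:350],(500,600),interpolation=cv2.INTER_CUBIC)[:,:,::-1])
for ti in(27,30,33):
    t=np.radians(ti);c,M=plate_frame(placed(t),RK[2],t,1)
    print(ti,[((proj("scene",c+M.apply(v))[0]-[250,150])*5).round(0).tolist() for v in((4,-50,80),(4,50,80),(4,-50,-80),(4,50,-80))])
print(*st())
E
```

```text
t 24.77 tcp [480.1  21.9 139.7] F [-0.52  0.09 -0.89] w 24.04 ff 0.0
0 [ 0.91  0.31  0.23  0.65 -0.3  -1.7 ]
1 [ 0.91  0.31  0.23  0.65 -0.3   1.45]
27 [[222.0, 166.0], [406.0, 216.0], [168.0, 450.0], [344.0, 503.0]]
30 [[223.0, 170.0], [407.0, 219.0], [164.0, 457.0], [340.0, 510.0]]
33 [[224.0, 174.0], [407.0, 223.0], [160.0, 464.0], [337.0, 517.0]]
t 25.48 tcp [479.7  22.3 268.1] F [ 0.    0.26 -0.47] w 24.03 ff 0.0
```

View pics/c10.png

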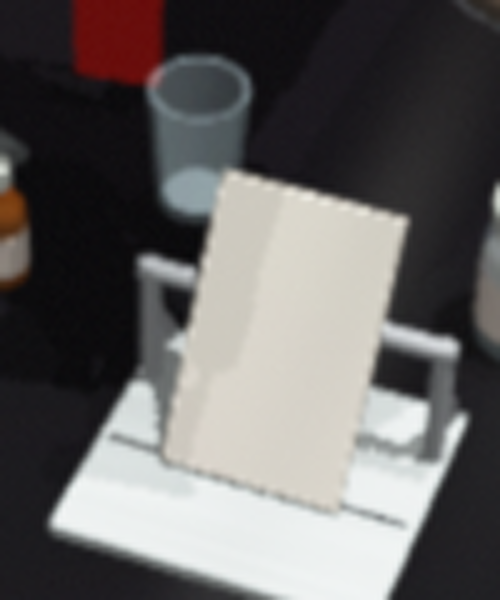

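The plate stands at about 30°, centred and square: the seen corners (228,172), (408,217), (163,460), (340,513) match the 30° prediction. Next is the lever, pushed with guarded steps.

```bash
python3 - <<'E'
from h import *
go(bw((22,0,170),1));bot.move_gripper(0,20)
go(bw((22,0,117),1),150);bot.pause(.1);f0=F(6);ax=np.array([np.cos(BL[2]),np.sin(BL[2]),0]);print(*st(),f0.round(2))
log=[]
for x in np.arange(32,76,3):  # centre; front face 9.5 ahead
    go(bw((x,0,117),1),60);d=(F(2)-f0)@ax;log.append((int(x),round(float(d),1)))
    if d<-9: break
print(log,*st())
E
```

```text
t 28.33 tcp [465.1 314.9  79.2] F [ 0.01 -0.3   0.42] w 0.44 ff 0.0 [-0.02  0.08  0.04]
[(32, 1.1), (35, -0.1), (38, -1.5), (41, -2.0), (44, -1.2), (47, 0.3), (50, 0.2), (53, -0.0), (56, -0.4), (59, -0.5), (62, 0.3), (65, -0.0), (68, -1.0), (71, -0.7), (74, -4.9)] t 32.65 tcp [458.  263.6  78.3] F [-0.28  4.58 -0.26] w 0.49 ff 2.02
```

```bash
python3 - <<'E'
from h import *
ax=np.array([np.cos(BL[2]),np.sin(BL[2]),0])
for x in(75,76,77):
    go(bw((x,0,117),1),40);d=F(2)@ax;print(x,d.round(1))
    if d<-9: break
go(bw((60,0,119),1),150);go(bw((10,0,175),1),200)
im=bot.camera("top");old=cv2.cvtColor(cv2.imread("raw_top.png"),cv2.COLOR_BGR2RGB)
for n,i in(("old",old),("new",im)):
    m=(i.max(2)<70)[222:246,118:160]; N,L,S,Cn=cv2.connectedComponentsWithStats(m.astype(np.uint8))
    print(n,[(S[k].tolist(),(Cn[k]+[118,222]).round(1).tolist()) for k in range(1,N) if S[k][4]>15])
for a in(-.5,0,.4,.6): print(a,proj("top",w(BL,[(70+40*np.sin(a),y,95+40*np.cos(a)) for y in(-11,11)])).round(1).tolist())
print(proj("top",w(BL,[(70,0,95)])).round(1),*st())
E
```

```text
75 -7.9
76 -9.5
old [([18, 8, 13, 9, 90], [142.5, 234.0])]
new [([30, 9, 9, 9, 63], [151.8, 235.3])]
-0.5 [[136.7, 237.5], [138.3, 228.8]]
0 [[143.8, 238.2], [145.3, 229.5]]
0.4 [[150.4, 239.1], [151.9, 230.4]]
0.6 [[153.6, 239.6], [155.1, 230.9]]
[[149.1 235.4]] t 34.05 tcp [465.4 325.  135.1] F [-0.06  0.43 -1.07] w 0.25 ff 0.0
```

The lever is forward: its dark blob now spans columns 148–157, as expected at 1.1 rad. Now the paddle.

```bash
python3 - <<'E'
from h import *
bot.move_gripper(88,20)
go(bw((0,5,150),1));go(bw((0,5,110),1),150);go(bw((0,5,62),1),100);bot.pause(.05);print(*st())
bot.move_gripper(40,25);print(*st());bot.pause(.1);print(*st());bot.pause(.7)
im=bot.camera("top");print(*st())
E
```

```text
t 36.84 tcp [473.  335.9  23.9] F [ 0.5  -0.67  0.05] w 87.47 ff 0.0
t 37.59 tcp [471.3 334.7  23.3] F [-6.57 -0.83  7.21] w 46.37 ff 25.05
t 37.69 tcp [471.3 334.8  23.3] F [-5.24 -1.82  7.  ] w 46.59 ff 25.05
t 38.44 tcp [471.3 334.8  23.3] F [-6.48 -1.89  6.85] w 46.15 ff 25.05
```

The width of 46.4 mm matches fully in (47 mm), and it was held about 0.85 s. Release, retreat and final check.

```bash
python3 - <<'E'
from h import *
bot.move_gripper(88);go(bw((0,5,62),1),60);go(bw((0,5,200),1),150);bot.pause(.4);print(*st())
a=bot.camera("scene").astype(int);o=cv2.cvtColor(cv2.imread("raw10.png"),cv2.COLOR_BGR2RGB).astype(int);o0=cv2.cvtColor(cv2.imread("raw_scene.png"),cv2.COLOR_BGR2RGB).astype(int)
d=np.abs(a-o).max(2)>60
print("rack diff",d[150:270,250:350].sum(),"short/narrow",(np.abs(a-o0).max(2)>60)[150:205,185:203].sum(),(np.abs(a-o0).max(2)>60)[122:165,230:242].sum())
bot.close_job()
E
```

```text
t 41.02 tcp [472.4 335.3 160.7] F [-0.2  -0.48 -0.13] w 87.32 ff 0.0
rack diff 14 short/narrow 0 0
the job is handed in; nothing more can be done
```

The job is handed in at about 41 s of the 58 s; I have not seen the verdict. The tall wide plate leans on the rack at about 30°, the lock-off lever is forward, the paddle was held fully in for about 0.85 s and let go (its spring-back not separately checked), and the other two plates show no change in the last picture.

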